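# Stir the burnishing beads

### The arm

A 6-joint arm with a two-finger parallel gripper is mounted at the origin on the work surface. World frame = base frame: x ahead of the robot, y to its left, z up, the work surface at z = 0. Lengths are in mm, angles in rad, forces in N, time in s.
With the tool pointing down it reaches from about 325 to 850 mm from the base axis. Payload 15.5 kg.
Tool frame: the origin (TCP) lies between the finger pads; the fingertips stand 8 mm ahead of it and the grasp point (between the pads) lies 11 mm behind it; z points along the fingers, x is the direction in which the jaws open and shut, and the axes are right-handed (so a half turn about z gives the same grasp; the last joint's range is limited). The gripper opens to 91 mm and grips with 3 to 60 N. Pads are 32 mm wide; open, the fingers measure 118 mm over their backs; the gripper's body (76 mm by 178 mm) begins 60 mm behind the grasp point.
Start: joints at [1.137, 0.494, 1.345, -0, 1.302, -0.096], TCP at [207.718, 589.474, 221.915] pointing down, gripper open.
Joint ranges: [-2.91, 2.91], [-0.82, 2.16], [0.22, 2.67], [-1.22, 4.37], [0.12, 2.79], [-3.08, 3.08]. Speed limits (rad/s): [1.89, 1.89, 2.57, 3.01, 3.01, 3.01].

### API

Orientations are given as [roll, pitch, yaw] about the fixed x, y, z axes, in that order (R = Rz(yaw) Ry(pitch) Rx(roll)).
In Python, from bench import env gives the robot as it stands. Calls block until the motion is done:
- env.goto(position, orientation): joint-space move of the TCP to a pose.
- env.servo_line(position, rot=None, max_speed=150, force_limit=None): straight line of the TCP; rot=None keeps the orientation; max_speed is the mean speed in mm/s. With force_limit (N) it stops when the force on the tool has changed by that much, and returns True; else False.
- env.movej(angles): joint-space move.
- env.open_gripper() and env.grab(): open the fingers fully, or close them until they stop; the grip force is fixed at half the most.
- env.sleep(seconds).
- env.inverse_kinematics(position, orientation): joint angles nearest the present ones, or None.
- env.get_obs(): the state.
- env.capture(name): name is "scene" or "top" or "wrist"; returns (picture, depth): 384x512x3 uint8, red, green, blue; 384x512 float32, mm along the optical axis (not along the pixel's ray), 0 where there is no reading.
- env.camera_info(name): a dict with "fx", "fy", "cx", "cy" (pixels), "cam_to_world" (4x4, takes a point from camera to world coordinates). Camera axes: x right, y up, looking along -z (the intrinsics and any distortion apply to the point x, -y, -z); pixel columns grow to the right and rows downward; lengths in mm; the calibration is good to about 2 mm. The wrist camera is an equidistant fisheye: a pixel r from the principal point sees the ray r / f radians off the axis. A picture is of the moment at which its call begins: read the wrist's pose just before it. camera_info takes no time and is no camera call; for the wrist camera it gives the pose at the moment of the call.
A pose or a line that the arm cannot do raises env.PlanningError and nothing moves.
- env.finish_job(): hands the job in, once; it reports no verdict.
The state is a dict: "clock": time; "joint_positions": joint angles; "dq": joint speeds; "joint_torque": joint torques, N m; "tool_pos": TCP position; "tool_rot": TCP orientation; "contact_force": force on the tool from outside, world axes, zero at the start; "ft_torque": the same for the moment, N m; "finger_gap": finger opening in mm.
Only numpy, scipy, OpenCV 4.12 (cv2) and the standard library are available. Lean on these libraries where they do the work, as an engineer would, in place of code of your own. Each camera call takes 0.05 s, during which the arm holds its last target.

### The job

Take the hanging stirring rod, lower its end among the beads in the pot and stir them round until, at one moment, every bead, orange or blue, is at least 4 cm away from the place where it lay at the start. Then hang the rod back upright in its forked stand by its brass collar and let go. All the beads stay in the pot, touch them with the rod only, and leave the other things on the bench where they are.

Things in the scene. Friction and masses are not known exactly. Their poses are not given: they have to be found in the camera images.
- pot: Round open aluminium pot fixed to the bench, at any yaw. Origin: centre of its underside, on the bench; z up. Upright wall: outside radius 79, inside radius 75, rim 60 high; inner floor 8 above the origin; foot of radius 88, 4 thick. At the start the beads lie in one ring about 57 from its axis, 40 degrees apart, with a gap of 80 degrees on its +x side; orange on its +y side, blue on -y. The middle is free.
- bead0: Loose orange ball, 26 diameter, about 20 g, on the floor of the pot; origin at its centre, which is 21 above the bench. Glazed and slippery (friction about 0.12), it rolls freely when pushed.
- bead1: Loose orange ball, 26 diameter, about 20 g, on the floor of the pot; origin at its centre, which is 21 above the bench. Glazed and slippery (friction about 0.12), it rolls freely when pushed.
- bead2: Loose orange ball, 26 diameter, about 20 g, on the floor of the pot; origin at its centre, which is 21 above the bench. Glazed and slippery (friction about 0.12), it rolls freely when pushed.
- bead3: Loose orange ball, 26 diameter, about 20 g, on the floor of the pot; origin at its centre, which is 21 above the bench. Glazed and slippery (friction about 0.12), it rolls freely when pushed.
- bead4: Loose blue ball, 26 diameter, about 20 g, on the floor of the pot; origin at its centre, which is 21 above the bench. Glazed and slippery (friction about 0.12), it rolls freely when pushed.
- bead5: Loose blue ball, 26 diameter, about 20 g, on the floor of the pot; origin at its centre, which is 21 above the bench. Glazed and slippery (friction about 0.12), it rolls freely when pushed.
- bead6: Loose blue ball, 26 diameter, about 20 g, on the floor of the pot; origin at its centre, which is 21 above the bench. Glazed and slippery (friction about 0.12), it rolls freely when pushed.
- bead7: Loose blue ball, 26 diameter, about 20 g, on the floor of the pot; origin at its centre, which is 21 above the bench. Glazed and slippery (friction about 0.12), it rolls freely when pushed.
- stirrer_grip (a point): Upright stirring rod, 200 to 330 g, hanging in the stand. This point: on its axis in the wooden grip, 35 above the collar's underside, 120 above the rod's lower end, 33 below the top. The grip is square, 24 x 24, 60 tall, sides along this point's x and y; z up. Take it from above across either pair of sides. Below it a brass collar 60 diameter, 8 thick, then a steel rod 24 diameter, 85 long.
- stirrer_collar (a point): The same rod: centre of the underside of its brass collar, 85 above the rod's lower end; axes as for the grip.
- stirrer_tip (a point): The same rod: centre of its flat lower end; z along the rod towards the grip. Led round with its axis about 58 from the pot's axis it pushes the beads ahead of it along the wall; further in it wedges them outwards against the wall with 20 N or more, which tilts the rod in the gripper.
- stand: Fixed blue stand with a steel fork, nothing higher than 102. Origin: on the bench under the seat; z up. Base 125 x 100, 10 thick, x = -51 to 74. Two prongs along x, 14 wide, 10 thick, top at 102; slot between them 40 wide, from its open end at x = -30 (roughly towards the robot) to its closed end at x = 38; column at x = 44 to 68. The rod can be lifted straight up or slid out of the open end.
- stand_seat (a point): The seat of the fork: the middle of the slot, 102 above the bench at the prongs' top, where the centre of the collar's underside rests; axes as the stand's.
- flux_tin_mid (a point): Bystander: green tin, 48 diameter, 46 tall, loose, between pot and stand. This point: half-way up.
- hammer: Bystander: hammer lying on the bench at the left side, about 260 long, loose.
- brush: Bystander: brush lying on the bench at the right side, loose.
- punch_mid (a point): Bystander: steel punch standing at the back, 26 diameter, 100 tall, loose. This point: half-way up.
- forged_ring: Bystander: dark steel ring, 70 outside, 10 thick, lying at the back, loose.
- stirrer: The whole stirring rod; origin at the centre of its lower end, z towards the grip.
Things that resemble listed ones, but are neither listed nor needed, are in the scene too. Leave any pink or purple look-alike of the stand alone.

How it is judged:
By the outcome, as a careful person would: the job done as asked, in the order asked, and still so for the second after the job is handed in, with the robot touching nothing.
It also fails if it takes over 54 s, if anything falls off the work surface, if the arm or the gripper's body presses on something with over 40 N, if the wrist force passes 120 N, or if a joint passes its speed limit or range.

## Working session

There is one attempt and no reset: what is moved stays moved. The work goes in short steps, each a Python script; the robot and the scene stay as the last script left them, time stands still between calls to the robot, and variables do not carry over. Pictures are saved under pics/ and viewed, and the job is handed in when it is done.

```bash
ls; mkdir -p pics; cat > h.py <<'E'
import numpy as np, cv2
from bench import env
def cap(n,save=None):
    info=env.camera_info(n); p,d=env.capture(n)
    if save: cv2.imwrite('pics/'+save,cv2.cvtColor(p,cv2.COLOR_RGB2BGR)); np.savez('pics/'+save[:-4]+'.npz',p=p,d=d,**{k:np.array(v) for k,v in info.items()})
    return p,d,info
E
python3 - <<'E'
from h import *
for n in ("scene","top"):
    p,d,i=cap(n,n+'0.png'); print(n,i,(d>0).mean())
print(env.get_obs())
E
```

```text
pics
scene {'fx': 431.5418098070357, 'fy': 431.5418098070357, 'cx': 259.1999222569417, 'cy': 197.0064125362081, 'cam_to_world': array([[-7.53629322e-01, -3.97571912e-01,  5.23430434e-01,
         1.23800253e+03],
       [ 6.57223537e-01, -4.43665462e-01,  6.09276768e-01,
         7.77884816e+02],
       [-1.00033241e-02,  8.03179639e-01,  5.95652919e-01,
         8.66739682e+02],
       [ 0.00000000e+00,  0.00000000e+00,  0.00000000e+00,
         1.00000000e+00]])} 0.9876912434895834
top {'fx': 373.842074198253, 'fy': 373.842074198253, 'cx': 246.30249714703973, 'cy': 193.471549943083, 'cam_to_world': array([[-2.93335897e-02,  9.78172093e-01, -2.05715575e-01,
         3.39266423e+02],
       [-9.99560313e-01, -2.95962269e-02,  1.80097655e-03,
        -2.77113064e+00],
       [-4.32673984e-03,  2.05677954e-01,  9.78610167e-01,
         1.09277118e+03],
       [ 0.00000000e+00,  0.00000000e+00,  0.00000000e+00,
         1.00000000e+00]])} 0.9959004720052084
{'clock': 0.1, 'joint_positions': array([ 1.13652477e+00,  4.94102627e-01,  1.34604623e+00,  1.10480805e-05,
        1.30249672e+00, -9.54598536e-02]), 'dq': array([ 6.05563538e-04, -2.36310054e-03, -2.01705355e-03, -1.71169648e-04,
       -6.99533724e-04,  6.62670642e-05]), 'joint_torque': array([ 1.78032802e-03, -8.80225611e+01, -3.82541907e+01,  7.08530098e-02,
        4.81672282e-02, -6.84858173e-05]), 'tool_pos': array([207.56387004, 589.18831011, 221.41711074]), 'tool_rot': array([-3.14148169e+00,  1.04711788e-03,  1.23198175e+00]), 'contact_force': array([ 0.25446845, -0.55094178, -0.10715958]), 'ft_torque': array([-0.0128653 , -0.00642232, -0.02329926]), 'finger_gap': 91.3269267142667}
```

View pics/scene0.png

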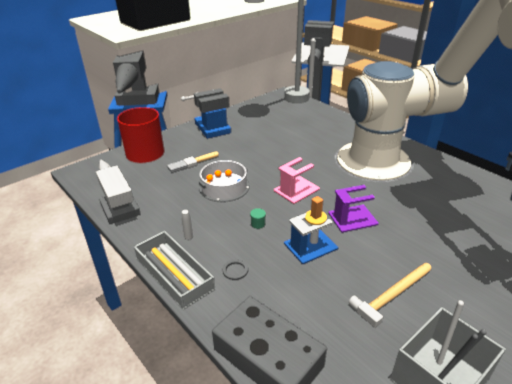

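View pics/top0.png

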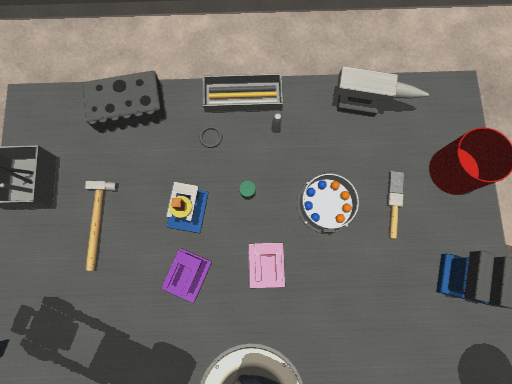

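The scene shows the blue stand with the rod (brass collar at about (316,217)), and pink (296,180) and purple (352,208) look-alikes. In the top view they are blue (187,207), pink (267,265) and purple (187,275). The pot is at (329,203) and the green tin at (248,189). The blue stand fits, because it is the one that is blue and holds the rod. I'll confirm in crops.

```bash
python3 - <<'E'
import cv2, numpy as np
a=cv2.imread('pics/top0.png');b=cv2.imread('pics/scene0.png')
c1=cv2.resize(a[165:245,150:230],(390,390),interpolation=cv2.INTER_CUBIC)
c2=cv2.resize(a[165:245,290:370],(390,390),interpolation=cv2.INTER_CUBIC)
cv2.imwrite('pics/crop1.png',np.hstack([c1,c2]))
c3=cv2.resize(b[185:265,275:355],(390,390),interpolation=cv2.INTER_CUBIC)
c4=cv2.resize(b[145:225,185:265],(390,390),interpolation=cv2.INTER_CUBIC)
cv2.imwrite('pics/crop2.png',np.hstack([c3,c4]))
h=cv2.cvtColor(a,cv2.COLOR_BGR2HSV)
for p in [(179,203),(187,210),(178,188),(200,215),(345,195),(321,185),(328,200)]: print(p,h[p[1],p[0]])
E
```

```text
(179, 203) [ 13 156 194]
(187, 210) [ 28 143 216]
(178, 188) [ 20  19 206]
(200, 215) [107 175 169]
(345, 195) [ 18 211 216]
(321, 185) [109 201 190]
(328, 200) [120   3 220]
```

View pics/crop1.png

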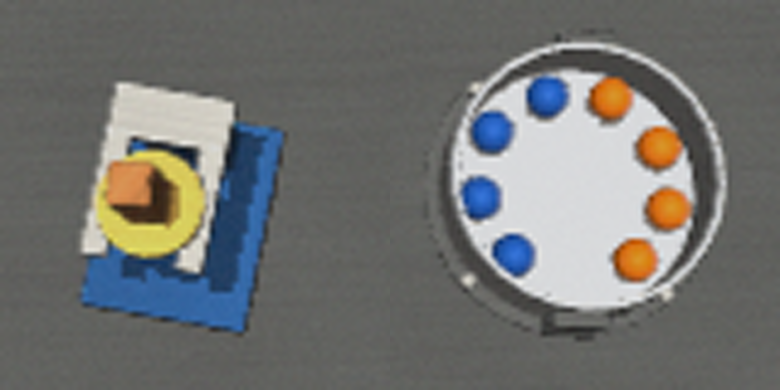

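View pics/crop2.png

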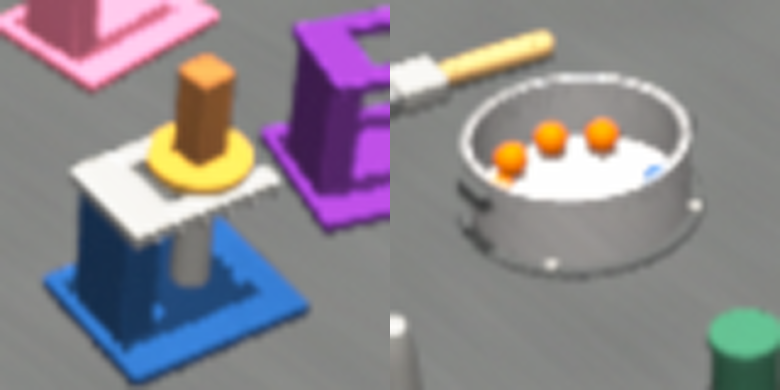

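```bash
cat >> h.py <<'E'
def ray(info,uv,z):
    uv=np.atleast_2d(np.asarray(uv,float)); T=np.array(info['cam_to_world'])
    d=np.c_[(uv[:,0]-info['cx'])/info['fx'],-(uv[:,1]-info['cy'])/info['fy'],-np.ones(len(uv))]@T[:3,:3].T
    o=T[:3,3]; return o+d*((z-o[2])/d[:,2])[:,None]
def comps(p,lo,hi,amin=15,roi=None):
    h=cv2.cvtColor(p,cv2.COLOR_RGB2HSV); m=cv2.inRange(h,np.array(lo),np.array(hi))
    if roi: z=np.zeros_like(m); x0,y0,x1,y1=roi; z[y0:y1,x0:x1]=m[y0:y1,x0:x1]; m=z
    n,l,s,c=cv2.connectedComponentsWithStats(m); return [(s[i,4],c[i],(l==i).astype(np.uint8)) for i in range(1,n) if s[i,4]>=amin]
def circfit(P):
    A=np.c_[2*P[:,:2],np.ones(len(P))]; s=np.linalg.lstsq(A,(P[:,:2]**2).sum(1),rcond=None)[0]
    return s[0],s[1],np.sqrt(s[2]+s[0]**2+s[1]**2)
def pts3(d,info,mask):
    v,u=np.nonzero(mask&(d>0)); z=d[v,u]; T=np.array(info['cam_to_world'])
    c=np.c_[(u-info['cx'])/info['fx']*z,-(v-info['cy'])/info['fy']*z,-z]; return c@T[:3,:3].T+T[:3,3]
E
python3 - <<'E'
import sys
from h import *
def load(f):
    q=np.load(f); return q['p'],q['d'],{k:q[k] for k in q.files if k not in'pd'}
for f,roiS,roiP in (('top0',(150,165,230,245),(290,165,370,245)),('scene0',(275,185,355,265),(185,145,265,225))):
    p,d,i=load('pics/'+f+'.npz')
    print(f)
    for nm,lo,hi,z in (('collar',(22,90,120),(35,255,255),110),('grip',(5,120,150),(17,255,255),170)):
        for a,c,m in comps(p,lo,hi,15,roiS):
            P=ray(i,c,z)[0]; print(nm,a,c,P)
            cs=max(cv2.findContours(m,cv2.RETR_EXTERNAL,cv2.CHAIN_APPROX_NONE)[0],key=len)[:,0]
            W=ray(i,cv2.convexHull(cs)[:,0],z)
            print('  fit',circfit(W),' 3d med',np.median(pts3(d,i,m>0),0)); 
            if nm=='grip': 
                top=pts3(d,i,m>0); top=top[top[:,2]>162]; print('  top',len(top),top.mean(0), cv2.minAreaRect((top[:,:2]).astype(np.float32)))
    # rim by depth
    x0,y0,x1,y1=roiP; m=np.zeros(d.shape,bool); m[y0:y1,x0:x1]=1
    P=pts3(d,i,m); R=P[(P[:,2]>54)&(P[:,2]<66)]; print('rim',len(R),circfit(R),R[:,2].mean())
    for nm,lo,hi in (('orange',(5,170,120),(22,255,255)),('blue',(100,150,90),(118,255,255))):
        for a,c,m in comps(p,lo,hi,15,roiP): print(nm,a,c,ray(i,c,21)[0,:2],ray(i,c,23)[0,:2])
    # stand fork
    x0,y0,x1,y1=roiS; m=np.zeros(d.shape,bool); m[y0:y1,x0:x1]=1
    h=cv2.cvtColor(p,cv2.COLOR_RGB2HSV); 
    for nm,mm in (('fork',(h[...,1]<50)&(h[...,2]>170)),('base',(h[...,0]>95)&(h[...,0]<120)&(h[...,1]>120))):
        P=pts3(d,i,m&mm); P=P[np.abs(P[:,2]-(102 if nm=='fork' else 10))<7]; print(nm,len(P),P.mean(0),cv2.minAreaRect(P[:,:2].astype(np.float32)))
    for a,c,m in comps(p,(60,100,50),(90,255,255),15):print('tin',a,c,ray(i,c,40)[0])
E
```

```text
top0
collar 228 [181.57017544 207.83333333] [511.95745616 169.11975498 110.        ]
  fit (np.float64(516.1171286894987), np.float64(172.56955018124984), np.float64(29.28220533659729))  3d med [507.73882443 165.61993088 110.31113184]
grip 77 [175.8961039  202.11688312] [516.40960877 172.97588489 170.        ]
  fit (np.float64(515.5857676399586), np.float64(172.8035282018646), np.float64(13.522815583229058))  3d med [516.57251427 172.59177659 169.79571639]
  top 77 [516.44438578 173.00195731 169.87373835] ((516.6161499023438, 173.03594970703125), (21.452510833740234, 21.15635108947754), 0.4516419470310211)
rim 302 (np.float64(529.1181712883905), np.float64(-239.5215706139032), np.float64(76.53601413347351)) 59.43439144995838
orange 52 [334.69230769 184.5       ] [ 583.65607186 -265.40199862] [ 583.20002368 -264.91191105]
orange 53 [344.64150943 194.58490566] [ 552.54280773 -292.0939843 ] [ 552.14481908 -291.55408762]
orange 53 [346.43396226 207.45283019] [ 514.31246061 -294.1096697 ] [ 513.98581246 -293.56601161]
orange 52 [339.71153846 217.71153846] [ 484.92976304 -272.2006897 ] [ 
[... 1482 characters left out ...]
486833036)) 58.01444585920873
orange 28 [217.5        173.14285714] [ 511.65233587 -293.85788919] [ 513.37000435 -291.32343863]
orange 30 [227.83333333 172.33333333] [ 481.0275235 -273.3703749] [ 482.81761335 -270.88437309]
orange 29 [209.17241379 177.75862069] [ 551.023999   -289.76345323] [ 552.64856161 -287.23868516]
fork 268 [552.36003075 174.79545474 101.69905284] ((531.192138671875, 173.35931396484375), (70.59247589111328, 99.06315612792969), 77.14635467529297)
base 669 [529.53470559 190.87199182   9.48372259] ((526.3074340820312, 175.52256774902344), (103.08300018310547, 126.39488983154297), 76.6759262084961)
tin 224 [257.48214286 217.67857143] [584.28327753   7.79355668  40.        ]
```

Confirmed: the blue stand holds the rod, and the pot's bead gap faces the robot. I'll move above the rod and refine its pose and yaw with the wrist camera.

```bash
python3 - <<'E'
from h import *
import math
env.goto([516,174.5,250],[math.pi,0,-0.215])
o=env.get_obs(); print(o['clock'],o['tool_pos'],o['tool_rot'],o['joint_positions'])
p,d,i=cap('wrist','w1.png'); print(i)
E
```

```text
1.975 [515.79342258 175.30362664 249.9620909 ] [-3.14141658e+00  1.22667183e-04 -2.13407025e-01] [2.17865695e-01 3.52908732e-01 1.50519736e+00 2.20252205e-04
 1.28352441e+00 4.31210321e-01]
{'fx': 297.3186396354542, 'fy': 297.3186396354542, 'cx': 256.2815981726556, 'cy': 193.40320442595637, 'cam_to_world': array([[ 9.77464106e-01,  2.04664016e-01,  5.17354959e-02,
         5.30818923e+02],
       [-2.11101158e-01,  9.47106204e-01,  2.41714998e-01,
         2.43018234e+02],
       [ 4.71353231e-04, -2.47189158e-01,  9.68967130e-01,
         4.12128068e+02],
       [ 0.00000000e+00,  0.00000000e+00,  0.00000000e+00,
         1.00000000e+00]])}
```

View pics/w1.png

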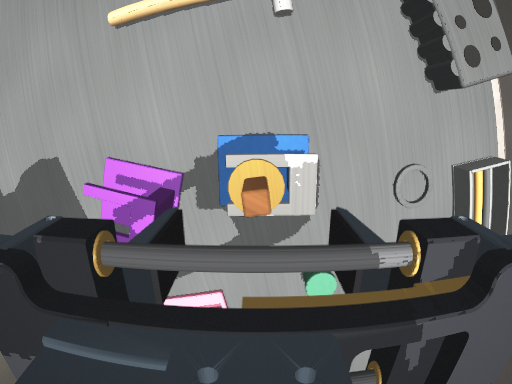

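The wrist view shows the collar centred at about (257,185), the grip top at about (256,203), and the blue base and fork around it. Now I'll measure these.

```bash
cat >> h.py <<'E'
def wdir(info,uv):
    uv=np.atleast_2d(np.asarray(uv,float)); x=(uv[:,0]-info['cx'])/info['fx']; y=(uv[:,1]-info['cy'])/info['fy']
    r=np.hypot(x,y); s=np.where(r>1e-9,np.sin(r)/np.maximum(r,1e-9),1); return np.c_[x*s,-y*s,-np.cos(r)]
def wray(info,uv,z):
    T=np.array(info['cam_to_world']); d=wdir(info,uv)@T[:3,:3].T; o=T[:3,3]; return o+d*((z-o[2])/d[:,2])[:,None]
def wpts(d,info,mask):
    v,u=np.nonzero(mask&(d>0)); D=wdir(info,np.c_[u,v]); D=D/-D[:,2:]; T=np.array(info['cam_to_world']); return (D*d[v,u][:,None])@T[:3,:3].T+T[:3,3]
def load(f):
    q=np.load(f); return q['p'],q['d'],{k:q[k] for k in q.files if k not in'pd'}
E
python3 - <<'E'
from h import *
p,d,i=load('pics/w1.npz'); h=cv2.cvtColor(p,cv2.COLOR_RGB2HSV)
a=cv2.resize(p[125:225,205:325],(780,650)) if 0 else cv2.resize(p[125:225,205:325],(600,500),interpolation=cv2.INTER_CUBIC); cv2.imwrite('pics/w1c.png',a[...,::-1])
roi=np.zeros(d.shape,bool); roi[120:225,205:325]=1
P=wpts(d,i,roi); hs=h[roi&(d>0)]
def rep(n,Q): print(n,len(Q),Q.mean(0).round(1),cv2.minAreaRect(Q[:,:2].astype(np.float32)))
rep('griptop',P[P[:,2]>160])
c=P[(np.abs(P[:,2]-110)<4)&(hs[:,1]>90)]; rep('collar',c)
hull=cv2.convexHull(c[:,:2].astype(np.float32))[:,0]; print(circfit(hull))
rep('fork',P[(np.abs(P[:,2]-102)<4)&(hs[:,1]<60)])
rep('base',P[(np.abs(P[:,2]-10)<4)&(hs[:,0]>95)&(hs[:,0]<120)&(hs[:,1]>120)])
from math import *
# rays
for nm,lo,hi,z in(('collar',(18,90,100),(35,255,255),110),('grip',(3,120,60),(17,255,255),170)):
    for ar,cc,m in comps(p,lo,hi,20,(205,120,325,225)): print(nm,ar,cc,wray(i,cc,z)[0], np.median(wpts(d,i,m>0),0)); 
P2=wpts(d,i,roi); t=P2[:,2]>160
v,u=np.nonzero(roi&(d>0)); uu=np.c_[u,v][t].astype(np.float32); W=wray(i,cv2.convexHull(uu)[:,0],170)
print(cv2.minAreaRect(W[:,:2].astype(np.float32)), uu.min(0),uu.max(0))
E
```

```text
griptop 777 [516.1 175.5 168.7] ((515.8077392578125, 174.10440063476562), (24.23908233642578, 24.03824806213379), 84.86121368408203)
collar 1494 [517.4 181.1 109.4] ((516.0324096679688, 176.64366149902344), (54.52574920654297, 59.163848876953125), 82.41968536376953)
(np.float64(515.8100930937591), np.float64(174.5015934374456), np.float64(29.43345751922041))
fork 2651 [548.8 170.6 101.4] ((532.4055786132812, 170.7679443359375), (68.35204315185547, 97.74429321289062), 77.67428588867188)
base 2279 [520.3 197.    9.4] ((525.1357421875, 172.2306365966797), (98.88287353515625, 124.0240249633789), 78.07313537597656)
collar 1480 [256.00067568 180.27364865] [517.37092229 181.45612606 110.        ] [520.57247191 183.74013757 109.42904978]
grip 1019 [255.49460255 196.48184495] [516.67765096 180.14077836 170.        ] [516.29246141 179.8512098  168.78059844]
((516.0753784179688, 175.72433471679688), (25.25583839416504, 23.63965606689453), 84.4749755859375) [241. 186.] [270. 216.]
```

View pics/w1c.png

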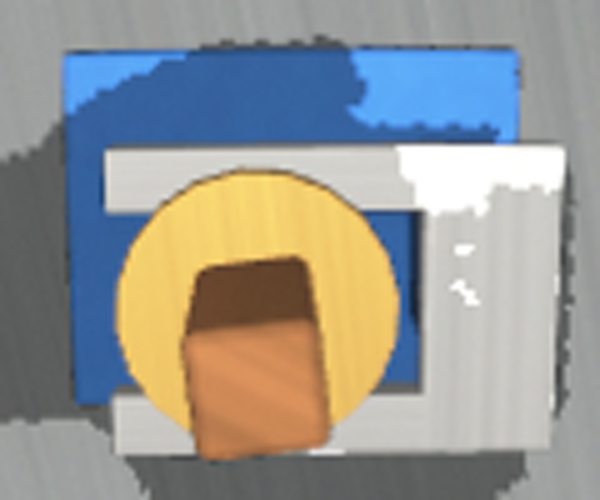

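Three views agree: rod axis (516,174.7), grip yaw about -5.3° (stand yaw -12°), seat about (514.5,174.5). Grasping now.

```bash
python3 - <<'E'
from h import *
import math
R=[math.pi,0,-0.093]
env.servo_line([516,174.7,200],R,200)
hit=env.servo_line([516,174.7,126],R,120,force_limit=15)
o=env.get_obs(); print(hit,o['clock'],o['tool_pos'],o['tool_rot'],o['contact_force'])
env.grab(); o=env.get_obs(); print(o['clock'],o['tool_pos'],o['contact_force'],o['ft_torque'],o['finger_gap'])
env.servo_line([516,174.7,140],None,80)
o=env.get_obs(); print(o['clock'],o['tool_pos'],o['contact_force'],o['ft_torque'],o['finger_gap'])
cap('wrist','w2.png'); cap('scene','s2.png')
E
python3 -c "
import cv2,numpy as np
a=cv2.imread('pics/w2.png');b=cv2.imread('pics/s2.png')
cv2.imwrite('pics/c2.png',np.hstack([cv2.resize(a[100:260,160:360],(400,320)),cv2.resize(b[130:270,240:415],(400,320))]))"
```

```text
False 3.1917 [516.62501995 174.83629849 126.89748896] [-3.14116108e+00 -1.29037857e-03 -9.33186230e-02] [ 0.18032829 -0.28879425  0.40174615]
4.225 [515.89938464 174.67751982 125.95350992] [-0.27086583 -0.06021795 -0.00763884] [-0.06011176  0.10199963  0.06085229] 23.86356217873466
4.55 [516.33327536 174.77083895 140.39302608] [-0.49134523 -0.12295979 -2.50455016] [-0.0945059   0.05169781  0.01526171] 23.69301813781798
```

View pics/c2.png

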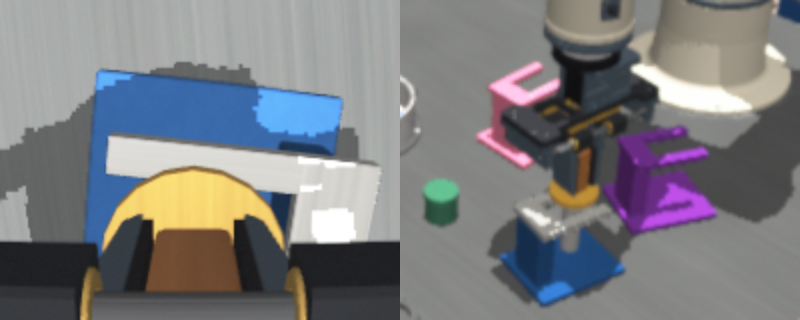

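The grip is good: 23.7 mm gap, upright, rod weight 2.5 N. Next I'll lift it clear and carry it over the pot.

```bash
python3 - <<'E'
from h import *
env.servo_line([516,174.7,232],None,150)
env.servo_line([484,-236,232],None,220)
o=env.get_obs(); print(o['clock'],o['tool_pos'],o['tool_rot'],o['contact_force'])
cap('wrist','w3.png'); cap('top','t3.png')
E
```

```text
7.4417 [ 484.0381407  -235.24571939  232.01286469] [-3.14139040e+00  1.24444446e-04 -9.21724389e-02] [ 0.20067968  0.24912026 -2.72246289]
```

View pics/w3.png

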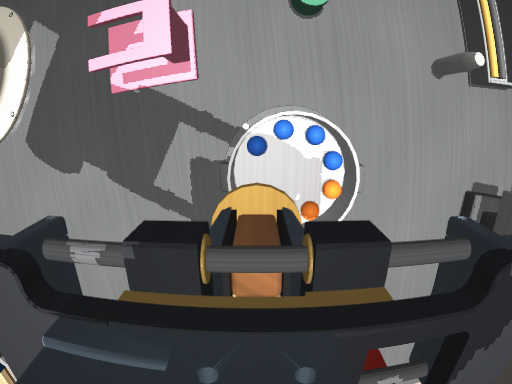

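View pics/t3.png

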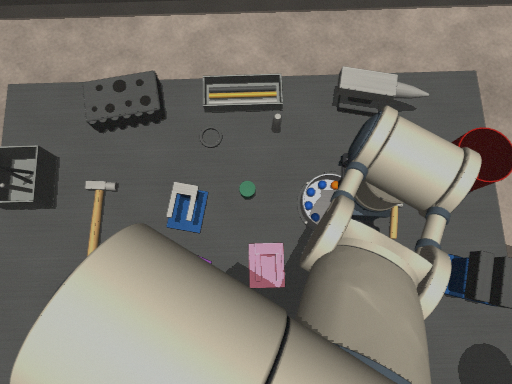

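The wrist view shows the pot centred near (295,165), with blue beads at (257,146), (284,129), (315,134), (333,160) and orange at (332,189), (309,210). The top view is occluded by the arm. Measuring the pot from the wrist view.

```bash
python3 - <<'E'
from h import *
p,d,i=load('pics/w3.npz'); h=cv2.cvtColor(p,cv2.COLOR_RGB2HSV)
roi=np.zeros(d.shape,bool); roi[95:222,215:370]=1
P=wpts(d,i,roi); R=P[(np.abs(P[:,2]-59)<4)]
from scipy.optimize import least_squares
f=least_squares(lambda s:np.hypot(R[:,0]-s[0],R[:,1]-s[1])-77,[529,-239],loss='soft_l1'); print('rim',len(R),f.x,circfit(R),np.abs(f.fun).mean())
B=[]
for nm,lo,hi in (('orange',(5,150,90),(20,255,255)),('blue',(100,150,60),(120,255,255))):
    for a,c,m in comps(p,lo,hi,40,(215,95,370,222)):
        q=wray(i,c,22)[0]; print(nm,a,c,q); 
        if a>150: B.append(q)
B=np.array(B); print(circfit(B))
T=[[583.4,-265.2],[552.3,-291.8],[514.1,-293.8],[484.8,-272],[585.5,-226.9],[564.7,-192.6],[524.3,-183.1],[490.2,-200.4]]
print('top',circfit(np.array(T)))
E
```

```text
rim 984 [ 528.30840038 -238.91836766] (np.float64(528.7322641978102), np.float64(-237.99186195762684), np.float64(76.14108515427083)) 1.1528090007419285
orange 220 [331.29090909 188.84090909] [ 581.07539148 -263.66930253   22.        ]
orange 382 [279.45549738 204.93979058] [ 511.04708856 -279.09667985   22.        ]
orange 127 [224.87401575 202.64566929] [ 440.24655125 -269.47606601   22.        ]
orange 58 [251.0862069 208.       ] [ 473.70295504 -279.83476145   22.        ]
orange 261 [309.62835249 210.37547893] [ 550.65653745 -290.43653163   22.        ]
blue 289 [283.11072664 129.06574394] [ 523.12938467 -181.47654947   22.        ]
blue 286 [314.98601399 134.79370629] [ 562.99643242 -191.5998252    22.        ]
blue 289 [256.42214533 145.43944637] [ 488.11244425 -199.14775436   22.        ]
blue 266 [332.42481203 160.23684211] [ 584.0570081  -225.85039787   22.        ]
(np.float64(532.5561674430647), np.float64(-235.1850653769996), np.float64(54.44504683697897))
top (np.float64(531.4166040027009), np.float64(-239.48309638280261), np.float64(56.85794634133983))
```

Pot centre (529.5,-238.7), gap direction 176° in world. I'll lower the rod in the gap and start pushing the orange beads counter-clockwise.

```bash
cat > st.py <<'E'
from h import *
C=np.array([529.5,-238.7]); G=176.2; Z=122
def pt(phi,r=58,z=Z): a=np.radians(G+phi); return [C[0]+r*np.cos(a),C[1]+r*np.sin(a),z]
def go(a,b,step=15,v=70,r=58,lim=20):
    for phi in np.linspace(a,b,max(1,int(round(abs(b-a)/step)))+1)[1:]:
        hit=env.servo_line(pt(phi,r),None,v,force_limit=lim)
        o=env.get_obs(); print(round(phi),hit,round(o['clock'],2),o['tool_pos'].round(1),o['contact_force'].round(1),o['ft_torque'].round(2))
        if hit: return phi
E
python3 - <<'E'
from st import *
env.servo_line(pt(0,45,160),None,150)
print(env.servo_line(pt(0,45),None,80,force_limit=10))
print(env.servo_line(pt(0),None,60,force_limit=10))
go(0,60)
cap('wrist','w4.png')
E
```

```text
False
False
15 False 9.53 [ 472.7 -250.6  121.9] [ 1.   0.9 -2.2] [-0.06  0.08 -0.  ]
30 False 9.9 [ 477.6 -264.7  121.9] [ 0.1  1.1 -3.1] [-0.08  0.02  0.04]
45 False 10.27 [ 486.1 -277.2  121.9] [-0.7  0.3 -1.7] [-0.12  0.03 -0.02]
60 False 10.63 [ 497.4 -287.   121.9] [-0.6  0.6 -2.1] [-0.01  0.12 -0.02]
```

View pics/w4.png

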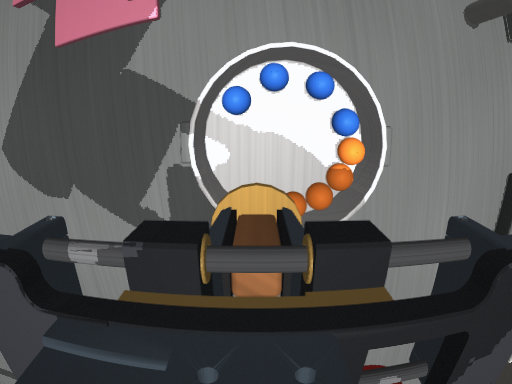

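The four orange beads now form a train along the wall at (293,205), (319,195), (340,177), (351,151). The blue beads are still in place and forces are tiny. Continuing.

```bash
python3 - <<'E'
from st import *
if go(60,180) is None:
    cap('wrist','w5.png')
    if go(180,210) is None: cap('wrist','w6.png')
E
python3 -c "
import cv2,numpy as np
cv2.imwrite('pics/c6.png',np.hstack([cv2.resize(cv2.imread('pics/w%d.png'%k)[:300,100:450],(400,343)) for k in(5,6)]))"
```

```text
75 False 11.05 [ 510.9 -293.5  121.9] [-0.2  0.5 -3.1] [-0.03  0.06 -0.01]
90 False 11.42 [ 525.8 -296.5  121.9] [-0.1 -0.7 -2.7] [-0.08  0.11 -0.01]
105 False 11.78 [ 541.2 -295.5  121.9] [ 0.7 -0.4 -2.9] [-0.08  0.06 -0.01]
120 False 12.15 [ 555.5 -290.5  121.9] [-0.9 -0.3 -1.8] [-0.04  0.06  0.01]
135 False 12.52 [ 568.1 -282.   122. ] [-0.7 -0.3 -3.1] [-0.13  0.08  0.01]
150 False 12.88 [ 577.9 -270.5  122. ] [ 0.3 -0.2 -1.7] [-0.14 -0.01  0.02]
165 False 13.25 [ 584.6 -256.9  122. ] [-0.6  1.  -2.5] [-0.04  0.06 -0.01]
180 False 13.62 [ 587.4 -242.   122. ] [-0.3 -1.  -1.7] [-0.14  0.07  0.02]
195 False 14.03 [ 586.3 -226.8  122. ] [-0.  -0.5 -2.5] [-0.1   0.08 -0.04]
210 False 14.4 [ 581.4 -212.6  122.1] [-0.3 -0.5 -2.5] [-0.13  0.04 -0.  ]
```

View pics/c6.png

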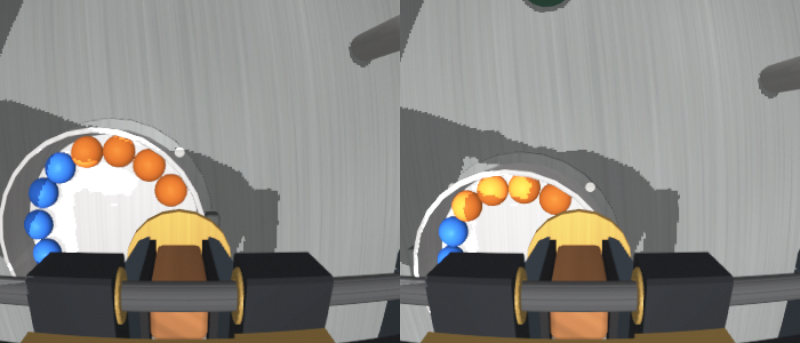

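At 180° all eight beads are in one train ahead of the rod. Here is a numeric check of w5 against the starting positions.

```bash
python3 - <<'E'
from h import *
p,d,i=load('pics/w5.npz'); g=cv2.GaussianBlur(p,(3,3),0); h=cv2.cvtColor(g,cv2.COLOR_RGB2HSV)
T=np.array([[484.8,-272],[514.1,-293.8],[552.3,-291.8],[583.4,-265.2],[585.5,-226.9],[564.7,-192.6],[524.3,-183.1],[490.2,-200.4]])
c=cv2.HoughCircles(cv2.cvtColor(p,cv2.COLOR_RGB2HSV)[:,:,1],cv2.HOUGH_GRADIENT,1,20,param1=100,param2=10,minRadius=10,maxRadius=16)[0]
Q=[]
for u,v,r in c:
    if 110<u<265 and 100<v<230 and h[int(v),int(u),1]>120:
        hue=h[int(v),int(u),0]; q=wray(i,[u,v],21)[0]; a=np.degrees(np.arctan2(q[1]+238.7,q[0]-529.5))-176.2
        Q.append((a%360,q[:2],(u,v),hue))
Q.sort(key=lambda t:t[0])
for k,(a,q,uv,hu) in enumerate(Q): print(k,round(a),q.round(),uv,hu,'moved',np.hypot(*(q-T[k])).round() if k<8 else None)
E
```

```text
0 22 [ 471. -258.] (np.float32(140.5), np.float32(221.5)) 104 moved 19.0
1 208 [ 584. -214.] (np.float32(249.5), np.float32(165.5)) 14 moved 107.0
2 233 [ 569. -193.] (np.float32(229.5), np.float32(144.5)) 14 moved 100.0
3 258 [ 547. -180.] (np.float32(203.5), np.float32(132.5)) 14 moved 93.0
4 282 [ 521. -177.] (np.float32(175.5), np.float32(132.5)) 13 moved 82.0
5 306 [ 497. -187.] (np.float32(152.5), np.float32(146.5)) 103 moved 68.0
6 331 [ 478. -205.] (np.float32(137.5), np.float32(168.5)) 104 moved 51.0
7 357 [ 469. -231.] (np.float32(133.5), np.float32(195.5)) 105 moved 37.0
```

Bead 7 wraps round past 0°: the circle at 22° is blue bead 7, not bead 0. Re-matched in order (bead0 at 208° … bead7 at 382°), the displacements are about 115, 115, 112, 108, 97, 88, 73 and 61 mm, so all are well over 40 mm. Next I'll withdraw the rod and carry it back above the stand.

```bash
python3 - <<'E'
from st import *
env.servo_line(pt(195,50),None,60,force_limit=15)
env.servo_line(pt(195,50,232),None,130)
env.servo_line([516,174.7,236],None,220)
o=env.get_obs(); print(o['clock'],o['tool_pos'],o['tool_rot'],o['contact_force'],o['ft_torque'],o['finger_gap'])
cap('wrist','w7.png'); cap('scene','s7.png'); cap('top','t7.png')
E
python3 -c "
import cv2,numpy as np
a=cv2.imread('pics/w7.png');b=cv2.imread('pics/s7.png');c=cv2.imread('pics/t7.png')
cv2.imwrite('pics/c7.png',np.vstack([np.hstack([cv2.resize(a[100:260,160:360],(400,320)),cv2.resize(b[130:270,240:415],(400,320))]),np.hstack([cv2.resize(c[165:245,290:390],(400,280)),cv2.resize(b[145:225,185:285],(400,280))])]))"
```

```text
17.875 [516.15081964 174.02241731 235.97116019] [ 3.14141222e+00 -1.31767823e-05 -9.37948967e-02] [-0.39943859  0.64420086 -2.29901707] [-0.12583259  0.03877425 -0.0013357 ] 23.814654108783635
```

View pics/c7.png

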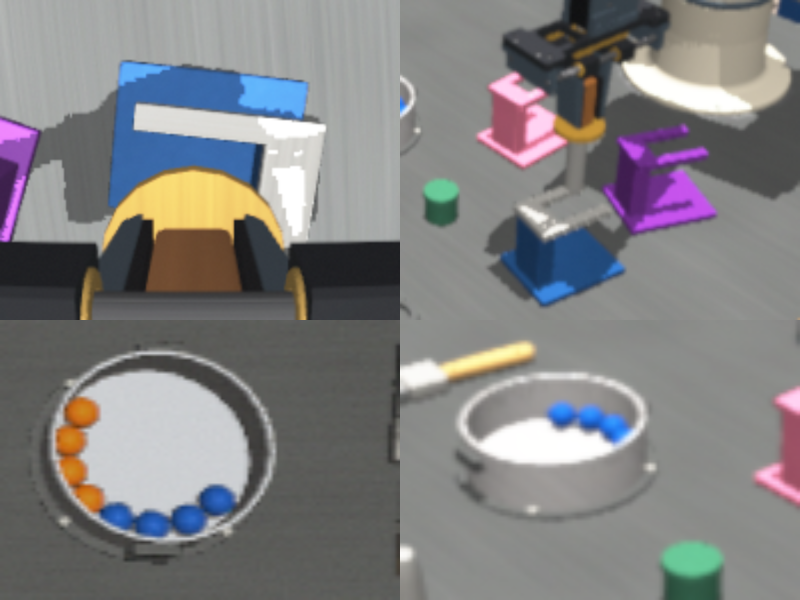

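All eight beads are in the pot in a new contiguous arc. The rod sits in the gripper exactly as at the grasp (collar edge matches w2) and is upright above the slot. Lowering it.

```bash
python3 - <<'E'
from h import *
hit=env.servo_line([516,174.7,140],None,100,force_limit=12)
print('early hit',hit)
if not hit:
    hit=env.servo_line([516,174.7,128],None,40,force_limit=10)
    hit2=env.servo_line([516,174.7,125.3],None,12,force_limit=5)
    o=env.get_obs(); print(hit,hit2,o['clock'],o['tool_pos'],o['contact_force'],o['ft_torque'])
    cap('scene','s8.png'); cap('wrist','w8.png')
E
python3 -c "
import cv2,numpy as np
a=cv2.imread('pics/w8.png');b=cv2.imread('pics/s8.png')
cv2.imwrite('pics/c8.png',np.hstack([cv2.resize(a[100:260,160:360],(400,320)),cv2.resize(b[150:270,265:415],(400,320))]))"
```

```text
early hit False
False True 19.85 [516.24428884 174.78494261 125.8684763 ] [-1.19460597  0.70029158  7.42665681] [-0.23599359  0.2825923   0.05892967]
```

View pics/c8.png

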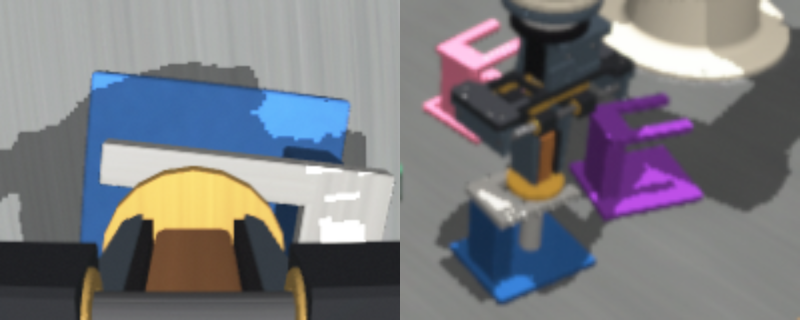

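The collar is seated: contact came at TCP z = 125.9, the same height as at the grasp. Releasing and backing straight up, then a final check.

```bash
python3 - <<'E'
from h import *
env.open_gripper(); env.sleep(0.2)
o=env.get_obs(); print(o['clock'],o['finger_gap'],o['contact_force'])
env.servo_line([516,174.7,250],None,120)
cap('wrist','w9.png'); 
env.goto([207.7,589.5,250],[np.pi,0,1.232])
p,d,i=cap('top','t9.png'); cap('scene','s9.png')
for nm,lo,hi,z in (('collar',(22,90,120),(35,255,255),110),('grip',(5,120,150),(17,255,255),170)):
    for a,c,m in comps(p,lo,hi,15,(150,165,230,245)):
        cs=cv2.convexHull(np.argwhere(m)[:,::-1].astype(np.float32))[:,0]; print(nm,c,circfit(ray(i,cs,z)),pts3(d,i,m>0)[:,2].mean())
T={'orange':[[583.7,-265.4],[552.5,-292.1],[514.3,-294.1],[484.9,-272.2]],'blue':[[585.8,-227.1],[564.9,-192.8],[524.5,-183.2],[490.3,-200.5]]}
B=[]
for nm,lo,hi in (('orange',(5,170,120),(22,255,255)),('blue',(100,150,90),(118,255,255))):
    for a,c,m in comps(p,lo,hi,15,(290,165,370,245)):
        q=ray(i,c,21)[0,:2]; an=np.degrees(np.arctan2(q[1]+239.5,q[0]-531.4))-176.2; B.append(((an-150)%360+150,nm,a,q))
B.sort(key=lambda t:t[0]); S=T['orange'][::-1]+T['blue']
for k,b in enumerate(B): print(k,round(b[0]),b[1],b[2],b[3].round(),np.hypot(*(b[3]-S[k])).round() if k<8 else '')
for a,c,m in comps(p,(60,100,50),(90,255,255),15):print('tin',c)
print(env.get_obs()['clock'])
E
```

```text
21.25 91.48773013262016 [ 0.09014771  0.10831664 -0.49624395]
collar [181.54347826 207.10869565] (np.float64(517.6362080442083), np.float64(172.46354355536084), np.float64(29.176956351545893)) 111.1366523279594
grip [175.93243243 201.93243243] (np.float64(517.5316888418488), np.float64(171.98948637798117), np.float64(12.943181527533651)) 169.96292029924058
0 271 orange 170 [ 534. -187.] 99.0
1 350 blue 82 [ 474. -225.] 80.0
2 398 blue 106 [ 482. -273.] 73.0
tin [246.91878173 188.58375635]
24.4667
```

View pics/t9.png

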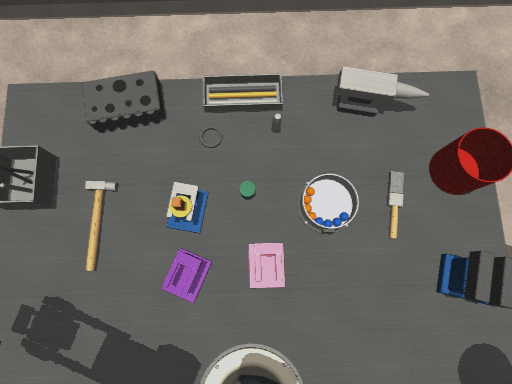

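View pics/s9.png

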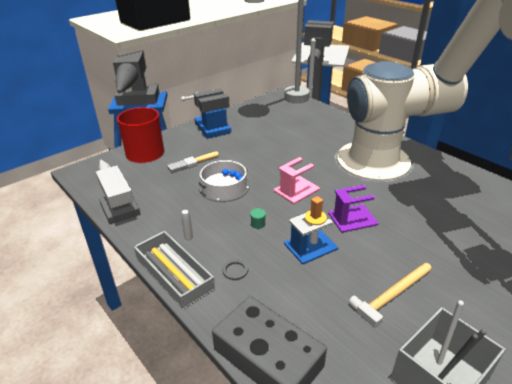

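Final views: the rod hangs upright in the blue fork (top (181,207), scene (316,217)) with the gripper clear. All eight beads are in the pot, and the bystanders are where they were. In the colour check touching beads merged into blobs, so its per-bead figures don't count. By pixel in the top view each bead lies 24–38 px (about 70–115 mm) from its start.

```bash
python3 - <<'E'
from h import *
env.finish_job(); print('done')
E
```

```text
the job is handed in; nothing more can be done
done
```

I stirred the beads with the rod, hung it back in the blue stand's fork by its collar, let go, and handed the job in at about 24.5 s of the 54 s allowed.

- **Stirring:** I lowered the rod into the gap in the bead ring and led it 210° round the pot at 58 mm radius. The readings after each segment showed only small forces. With the rod in at 180°, the wrist picture put all eight beads between about 61 mm (bead 7) and 115 mm from their starting places.
- **Rod:** It is back within about 2 mm of where it hung. The collar met the fork at the same height as at the grasp, and the grip top reads 170 mm, the height expected when it hangs upright.
- **Last look:** All eight beads are in the pot, and the bystanders looked unmoved in the pictures. Of those, I measured only the green tin (within 0.1 pixel of its start).

**Checks that failed or disagreed:**
- The first matching of beads to starting places was wrong, because bead 7 had passed the zero angle. I re-matched them by hand in order along the train.
- In the final check, touching beads merged into single blobs, so its per-bead distances are meaningless. I judged the final positions by eye in the top picture instead.
- The camera views differed by up to about 3 mm on the rod and pot positions, so I worked from their agreed values.

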